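Fit the nozzles in the muffin batter depositor

ROBOT

A 7-joint arm with a two-finger parallel gripper is mounted at the origin on the work surface. World frame = base frame: x ahead of the robot, y to its left, z up, the work surface at z = 0. Lengths are in m, angles in rad, forces in N, time in s.
With the tool pointing down it reaches from about 0.425 to 0.875 m from the base axis. Payload 4.7 kg.
Tool frame: the origin (TCP) lies between the finger pads; the fingertips stand 14 mm ahead of it and the grasp point (between the pads) lies 5 mm behind it; z points along the fingers, y is the line along which they close (so a half turn about z gives the same grasp; the last joint's range is limited). The gripper opens to 87 mm and grips with 3 to 60 N. Pads are 19 mm wide; open, the fingers measure 117 mm over their backs; the gripper's body (75 mm by 190 mm) begins 51 mm behind the grasp point.
Start: joints at [-1.152, 0.321, -0.07, 1.45, 0.023, 1.371, -0.057], TCP at [0.256, 0.597, 0.215] pointing down, gripper open.
Joint ranges: [-2.86, 2.86], [-0.3, 2.09], [-1.38, 1.24], [0.06, 2.45], [-1.56, 4.7], [0.09, 2.05], [-2.69, 2.69]. Speed limits (rad/s): [2.57, 2.57, 3.14, 3.14, 3.14, 3.14, 3.14].

INTERFACE

Orientations are given as a rotation vector (axis times angle).
In Python, from bench import ctrl gives the robot as it stands.
- The arm moves only by the shell command python3 -m inch 'ROWS' [OPENING] [FORCE]. ROWS is JSON, a list of rows, each a list of 6 numbers: the shift along the world's x, y, z in mm, then the turn, a rotation vector about the world's x, y, z in degrees. In form: [[tx, ty, tz, rx, ry, rz], ...]. A call has 1 to 20 rows; each row is the pose to reach, as a shift and turn from the pose commanded when the call began; what a row does not reach only later rows make up. A row lasts 1/8 s, in which the tool goes at most 62.5 mm and 10.7 degrees, less where a joint would pass 70% of its speed; a pose out of reach is approached as far as the arm can. A call with a gripper value outside its range is refused whole. OPENING is the finger opening in mm, from 0 to 87, set as the call begins (- or left out, the last holds). The fingers move at their own pace and stop on an object; FORCE is the grip in N (left out, the last holds). Time passes only in rows, so rows that repeat a pose let the fingers close. It gives the time, the measured TCP pose, the force, the opening and the grip force at its end, in the units of the state.
- ctrl.get_state(): the state, without advancing time (a new reading comes with each control period).
- ctrl.get_image(name): name is "scene" or "top" or "wrist"; returns (picture, depth): 400x640x3 uint8, red, green, blue; 400x640 float32, m along the optical axis (not along the pixel's ray), 0 where there is no reading.
- ctrl.camera_params(name): a dict with "mtx" (3x3 intrinsics, pixels), "T" (4x4, takes a point from camera to world coordinates). Camera axes: x right, y down, z forward; pixel columns grow to the right and rows downward; lengths in m; the calibration is good to about 2 mm. A picture is of the moment at which its call begins: read the wrist's pose just before it. camera_params takes no time and is no camera call; for the wrist camera it gives the pose at the moment of the call.
- ctrl.close_job(): hands the job in; it is judged then, once.
The state is a dict: "time": time; "joint_positions": joint angles; "qd": joint speeds; "joint_torque": joint torques, N m; "position": TCP position; "tool_rot": TCP orientation; "ft_force": force on the tool from outside, world axes, zero at the start; "torque": the same for the moment, N m; "grip_width": opening from 0.0 (shut) to 1.0 (fully open); "grip_force": force on a finger pad.
Only numpy, scipy, OpenCV 4.12 (cv2) and the standard library are available. Lean on these libraries where they do the work, as an engineer would, in place of code of your own. Each camera call takes 0.05 s, during which the arm holds its last target. There are 200 camera calls.

TASK

Set up the muffin batter depositor: draw its carriage all the way out from under the feed head before lifting the clamp frame, swing the clamp frame open, then set every red-hubbed nozzle on the blue board into a socket of its own (any sockets) and press each one until its flange is fully home on the carriage. Only when all of them are fully home, close the clamp frame right down over their flanges and slide the carriage back under the feed head to its stop; leave the jar and the bowl where they are.

Things in the scene. Friction and masses are not known exactly. Their poses are not given: they have to be found in the camera images.
- depositor: Fixed white batter depositor. Origin: at table height, under the middle of the socket row when the carriage is fully out; x away from the robot along the slide, y along the sockets. Base plate 10 mm thick, x -65 to 275, y +-165 mm; guide rails at y +-132, 32 mm high. Overhanging feed head: x 145 to 265, y +-165, z 108 to 173 mm; lidded hopper on it to z 247.
- carriage (a joint): Slide of the aluminium carriage, m: 0 = home at its stop, sockets under the feed head; 0.18 = fully out at its stop, towards the robot (depositor's -x). About 10 N of drag, stays where left. Deck 248 mm along y, from 45 mm before to 62 mm behind the socket row, 30 mm thick, top 52 mm above the table.
- pull_knob (a point): Upright black round knob to move the carriage by, on a tongue at its front: 100 mm nearer the robot than the socket row, 85 mm to the -y side. Diameter 18 mm, 51 mm tall (34 to 85 mm above the table). This point: centre of its top face. Axes as the depositor's.
- clamp (a joint): Hinge of the dark clamp frame on the carriage, rad: 0 = closed, level; grows as its red handle rises and swings away from the robot; 2.2 = fully open, leaning back on its stop. Stiff (0.18 N m), stays where left. Closed, its two rails (22 mm before and behind the row, 7 wide, 8 thick) lie 1.5 mm above the flanges of nozzles fully home; a proud nozzle stops it.
- clamp_hinge (a point): Middle of the clamp frame's hinge axis, 55 mm behind the socket row, 63.5 mm above the table; moves with the carriage, axes as the depositor's (hinge axis = y).
- clamp_handle (a point): Centre of the clamp frame's red handle: round bar 16 mm in diameter, 22 mm long along the hinge axis, 118 mm from that axis, middle of the frame's free edge, on a neck 10 mm wide, free space beside and below. Pinched by its two ends from above, it turns between the fingers as the frame swings.
- socket0 (a point): Socket 0 of 0 to 3 from the -y end, 58 mm apart: round hole 43 mm in diameter, chamfered 2 mm. This point: centre of its mouth, at deck top height; moves with the carriage, z up. A sliding black seal seat inside drags with about 6 N and stands at an unknown height: a nozzle let go may stand up to 8 mm proud and must be pushed down until its flange stops hard on the deck.
- socket1 (a point): Socket 1 of 0 to 3 from the -y end, 58 mm apart: round hole 43 mm in diameter, chamfered 2 mm. This point: centre of its mouth, at deck top height; moves with the carriage, z up. A sliding black seal seat inside drags with about 6 N and stands at an unknown height: a nozzle let go may stand up to 8 mm proud and must be pushed down until its flange stops hard on the deck.
- socket2 (a point): Socket 2 of 0 to 3 from the -y end, 58 mm apart: round hole 43 mm in diameter, chamfered 2 mm. This point: centre of its mouth, at deck top height; moves with the carriage, z up. A sliding black seal seat inside drags with about 6 N and stands at an unknown height: a nozzle let go may stand up to 8 mm proud and must be pushed down until its flange stops hard on the deck.
- socket3 (a point): Socket 3 of 0 to 3 from the -y end, 58 mm apart: round hole 43 mm in diameter, chamfered 2 mm. This point: centre of its mouth, at deck top height; moves with the carriage, z up. A sliding black seal seat inside drags with about 6 N and stands at an unknown height: a nozzle let go may stand up to 8 mm proud and must be pushed down until its flange stops hard on the deck.
- nozzle_a: Nozzle, about 0.18 kg, all alike, may be absent: steel spigot 40 mm in diameter, 18 mm long, chamfered foot; flange 54 mm in diameter, 18 to 24 mm up; red round hub to grip, 22 mm in diameter, 24 to 56 mm up. Origin: centre of the foot; z up through the hub. Starts upright on the blue board; fully home its origin is 18 mm below the deck top. Yaw does not matter.
- nozzle_a_flange (a point): Centre of the underside of nozzle_a's flange, 18 mm above its origin; fully home it coincides with the socket's point.
- nozzle_b: Nozzle, about 0.18 kg, all alike, may be absent: steel spigot 40 mm in diameter, 18 mm long, chamfered foot; flange 54 mm in diameter, 18 to 24 mm up; red round hub to grip, 22 mm in diameter, 24 to 56 mm up. Origin: centre of the foot; z up through the hub. Starts upright on the blue board; fully home its origin is 18 mm below the deck top. Yaw does not matter.
- nozzle_b_flange (a point): Centre of the underside of nozzle_b's flange, 18 mm above its origin; fully home it coincides with the socket's point.
- nozzle_c: Nozzle, about 0.18 kg, all alike, may be absent: steel spigot 40 mm in diameter, 18 mm long, chamfered foot; flange 54 mm in diameter, 18 to 24 mm up; red round hub to grip, 22 mm in diameter, 24 to 56 mm up. Origin: centre of the foot; z up through the hub. Starts upright on the blue board; fully home its origin is 18 mm below the deck top. Yaw does not matter.
- nozzle_c_flange (a point): Centre of the underside of nozzle_c's flange, 18 mm above its origin; fully home it coincides with the socket's point.
- nozzle_d: Nozzle, about 0.18 kg, all alike, may be absent: steel spigot 40 mm in diameter, 18 mm long, chamfered foot; flange 54 mm in diameter, 18 to 24 mm up; red round hub to grip, 22 mm in diameter, 24 to 56 mm up. Origin: centre of the foot; z up through the hub. Starts upright on the blue board; fully home its origin is 18 mm below the deck top. Yaw does not matter.
- nozzle_d_flange (a point): Centre of the underside of nozzle_d's flange, 18 mm above its origin; fully home it coincides with the socket's point.
- board: Fixed flat blue board that the nozzles stand on, left or right of the depositor: 220 x 200 mm, 4 mm thick, no rim. Origin: centre of its underside; nozzles stand with their foot at z 4 mm.
- muffin_tray: Fixed tray of filled muffin cups on the other side, 200 x 180 mm, cups up to 39 mm high. Origin: centre of its underside. Not part of the job.
- jar: Bystander: amber jar, 68 mm in diameter, 100 mm high. Origin: centre of its underside.
- bowl: Bystander: white bowl, 110 mm across, 50 mm high. Origin: centre of its underside.

How it is judged:
By the outcome, as a careful person would: the job done as asked, in the order asked, and still so for the second after the job is handed in, with the robot touching nothing.
Of nozzle_a, nozzle_b, nozzle_c, nozzle_d only 2 to 4 are there at a start; the rules pass over those that are not, and their reading is None.
At some moment in a run one of nozzle_a, nozzle_b, nozzle_c, nozzle_d may be knocked a few centimetres aside while the robot is not near it.
Once in a run the grip may slacken for a moment while it holds something.
It also fails if it takes over 210 s, if anything falls off the work surface, if the arm or the gripper's body presses on something with over 40 N, if the wrist force passes 120 N, or if a joint passes its speed limit or range.

## Working session

There is one attempt and no reset: what is moved stays moved. The work goes in short steps, Python scripts to look and compute and a shell command to move; the robot and the scene stay as the last step left them, time stands still between calls to the robot, and variables do not carry over. Pictures are saved under pics/ and viewed, at most 14 in all, crops included, and the job is handed in when it is done.

```bash
ls; mkdir -p pics; python3 - <<'E'
from bench import ctrl
import cv2,numpy as np
s=ctrl.get_state();print({k:np.round(v,3) for k,v in s.items()})
for n in("scene","top"):
    p,d=ctrl.get_image(n);cv2.imwrite(f"pics/{n}0.png",p[:,:,::-1]);np.save(f"pics/{n}0.npy",d)
    c=ctrl.camera_params(n);print(n,np.round(c["mtx"],1).tolist(),np.round(c["T"],3).tolist())
E
```

```text
pics
{'time': np.float64(0.0), 'joint_positions': array([-1.152,  0.322, -0.07 ,  1.452,  0.023,  1.371, -0.057]), 'qd': array([ 0.002,  0.   ,  0.   , -0.001, -0.002, -0.001, -0.   ]), 'joint_torque': array([ 0.0000e+00, -4.9129e+01, -4.0400e-01, -3.1252e+01, -6.4000e-02,
        4.4000e-02,  0.0000e+00]), 'position': array([0.256, 0.597, 0.214]), 'tool_rot': array([-6.310e-01, -3.077e+00,  3.000e-03]), 'ft_force': array([1.213, 0.364, 1.068]), 'torque': array([ 0.022, -0.013,  0.014]), 'grip_force': np.float64(0.0), 'grip_width': np.float64(1.003)}
scene [[484.0, 0.0, 308.4], [0.0, 484.0, 201.0], [0.0, 0.0, 1.0]] [[0.014, -0.948, 0.319, 0.174], [-1.0, -0.015, -0.001, 0.016], [0.006, -0.319, -0.948, 1.388], [0.0, 0.0, 0.0, 1.0]]
top [[508.3, 0.0, 324.1], [0.0, 508.3, 199.5], [0.0, 0.0, 1.0]] [[-0.091, -0.973, 0.213, 0.319], [-0.996, 0.088, -0.026, 0.025], [0.006, -0.214, -0.977, 1.496], [0.0, 0.0, 0.0, 1.0]]
```

View pics/scene0.png

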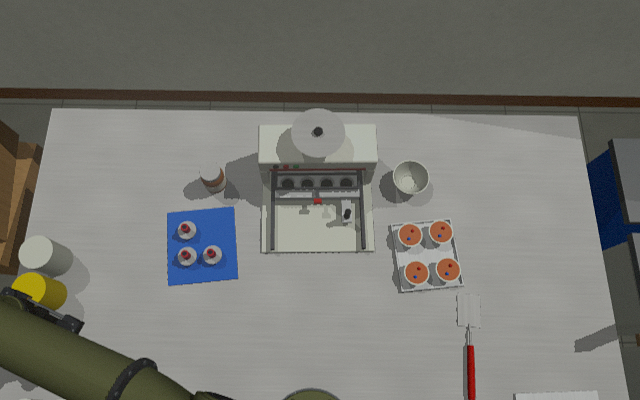

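View pics/top0.png

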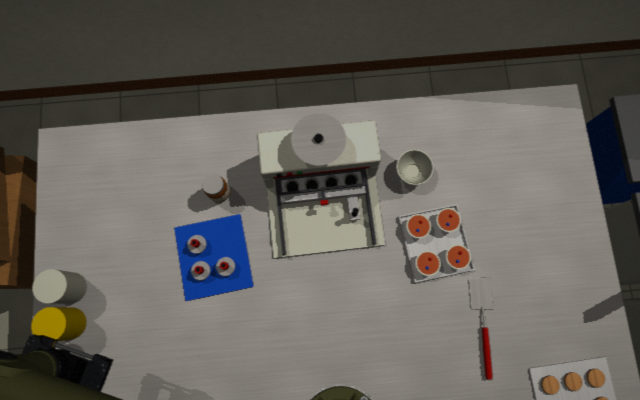

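```bash
cat > h.py <<'E'
from bench import ctrl
import cv2,numpy as np
def cap(n,name=None):
    c=ctrl.camera_params(n);p,d=ctrl.get_image(n)
    if name: cv2.imwrite(f"pics/{name}.png",p[:,:,::-1])
    return p,cloud(d,c)
def cloud(d,c):
    K=np.array(c["mtx"]);T=np.array(c["T"]);v,u=np.mgrid[:d.shape[0],:d.shape[1]]
    P=np.stack([(u-K[0,2])/K[0,0]*d,(v-K[1,2])/K[1,1]*d,d],-1)
    W=P@T[:3,:3].T+T[:3,3];W[d<=0]=np.nan;return W
def blobs(mask,W,minpx=8):
    n,l,st,ce=cv2.connectedComponentsWithStats(mask.astype(np.uint8))
    for i in range(1,n):
        if st[i,4]>=minpx:
            w=W[l==i];print(np.round(ce[i]),st[i,4],"med",np.round(np.nanmedian(w,0)*1e3),"max z",np.round(np.nanmax(w[:,2])*1e3),"min",np.round(np.nanmin(w,0)*1e3),"max",np.round(np.nanmax(w,0)*1e3))
def red(p):
    h=cv2.cvtColor(p,cv2.COLOR_RGB2HSV);return ((h[...,0]<8)|(h[...,0]>172))&(h[...,1]>140)&(h[...,2]>60)
def at(n,u,v,z):  # pixel ray to plane z
    c=ctrl.camera_params(n);K=np.array(c["mtx"]);T=np.array(c["T"])
    r=T[:3,:3]@np.linalg.solve(K,[u,v,1]);return (T[:3,3]+r*(z-T[2,3])/r[2])*1e3
E
python3 - <<'E'
from h import *
for n in("scene","top"):
    p=cv2.imread(f"pics/{n}0.png")[:,:,::-1].copy();W=cloud(np.load(f"pics/{n}0.npy"),ctrl.camera_params(n))
    print(n);blobs(red(p),W)
    g=W[...,2]
    reg=(W[...,0]>.4)&(W[...,0]<.95)&(np.abs(W[...,1])<.25)
    print("rails");blobs(reg&(g>.027)&(g<.037),W,40)
    print("plate");blobs(reg&(g>.006)&(g<.016),W,100)
    print("deck");blobs(reg&(g>.047)&(g<.057),W,30)
    print("knob");blobs(reg&(g>.078)&(g<.09),W,5)
    h=reg&(g>.006)&(g<.014);q=W[h][:,:2]*1e3
    print(cv2.minAreaRect(q.astype(np.float32)))
    h=reg&(g>.155)&(g<.185);print("head",cv2.minAreaRect((W[h][:,:2]*1e3).astype(np.float32)))
    im=cv2.resize(p[100:270,150:400],None,fx=3,fy=3,interpolation=cv2.INTER_CUBIC)
    if n=="top": cv2.imwrite("pics/c1.png",im[:,:,::-1])
E
```

```text
scene
[317. 201.] 30 med [618. -11.  74.] max z 83.0 min [614. -22.  67.] max [623.  -2.  83.]
[184. 227.] 23 med [535. 364.  60.] max z 66.0 min [530. 357.  47.] max [548. 375.  66.]
[443. 227.] 11 med [ 553. -374.   43.] max z 48.0 min [ 547. -379.   34.] max [ 556. -369.   48.]
[412. 230.] 9 med [ 542. -286.   43.] max z 51.0 min [ 538. -288.   40.] max [ 546. -282.   51.]
[210. 253.] 25 med [464. 286.  60.] max z 66.0 min [458. 277.  25.] max [476. 302.  66.]
[185. 255.] 22 med [457. 356.  59.] max z 66.0 min [453. 348.  44.] max [468. 367.  66.]
[450. 265.] 9 med [ 443. -387.   42.] max z 48.0 min [ 440. -390.   36.] max [ 447. -384.   48.]
[419. 268.] 9 med [ 434. -299.   41.] max z 45.0 min [ 430. -303.   39.] max [ 436. -294.   45.]
[471. 372.] 385 med [ 159. -426.   19.] max z 28.0 min [  92. -440.    6.] max [ 229. -415.   28.]
rails
[272. 208.] 237 med [613. 120.  32.] max z 37.0 min [487. 113.  27.] max [724. 128.  37.]
[362. 211.] 233 med [ 601. -144.   33.] max z 37.0 min [ 494. -151.   27.] max [ 732. -138.   37.]
[307. 181.] 66 med [691.  20.  34.] max z 37.0 min [679
[... 3433 characters left out ...]
 47.] max [708.   8.  57.]
[296. 183.] 135 med [692.  54.  52.] max z 57.0 min [668.  23.  47.] max [706. 108.  57.]
[345. 191.] 274 med [652. -74.  52.] max z 57.0 min [ 640. -135.   47.] max [665. -17.  57.]
[301. 196.] 279 med [649.  56.  53.] max z 57.0 min [636.  -6.  47.] max [662. 112.  57.]
knob
[375. 170.] 6 med [ 701. -166.   84.] max z 88.0 min [ 700. -171.   78.] max [ 702. -160.   88.]
[355. 211.] 31 med [586. -97.  85.] max z 90.0 min [ 579. -105.   79.] max [595. -90.  90.]
((673.7090454101562, -6.103515625e-05), (499.84454345703125, 544.1880493164062), 89.98782348632812)
head ((754.2047729492188, -8.56524658203125), (127.24253845214844, 330.8233642578125), 1.4681332111358643)
```

View pics/c1.png

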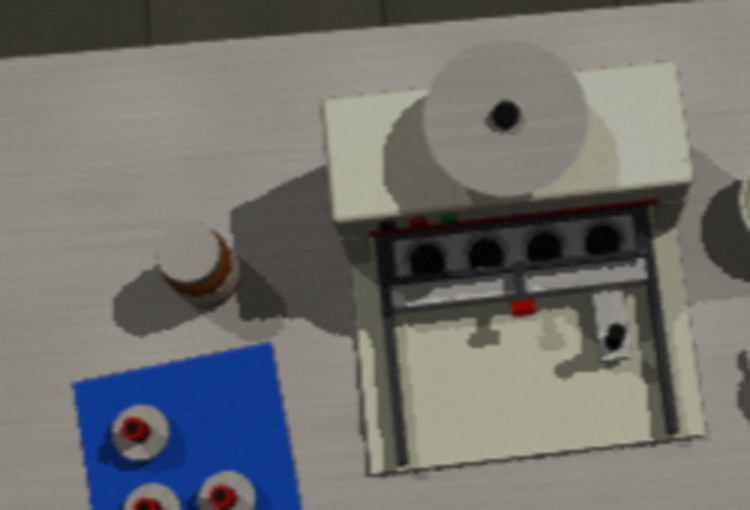

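```bash
python3 -m inch '[[330,-694,0,0,0,24],[330,-694,0,0,0,24],[330,-694,0,0,0,24],[330,-694,0,0,0,24],[330,-694,0,0,0,24],[330,-694,0,0,0,24],[330,-694,0,0,0,24],[330,-694,0,0,0,24],[330,-694,0,0,0,24],[330,-694,0,0,0,24],[330,-694,0,0,0,24],[330,-694,0,0,0,24],[330,-694,0,0,0,24],[330,-694,0,0,0,24],[330,-694,0,0,0,24],[330,-694,0,0,0,24]]' 87 30
python3 - <<'E'
from h import *
for n in("scene","top"):
    W=cloud(np.load(f"pics/{n}0.npy"),ctrl.camera_params(n));x,y,g=W[...,0],W[...,1],W[...,2]
    for lo,hi in((.105,.135),(-.155,-.13)):
        m=(g>.028)&(g<.036)&(y>lo)&(y<hi)&(x>.5)&(x<.63);f=np.polyfit(x[m],y[m],1);print(n,"rail",f[0],np.polyval(f,.549))
    m=(g>.165)&(g<.18)&(x>.67)&(x<.72);ys=np.linspace(-.15,.13,15);xs=[np.min(x[m&(abs(y-a)<.008)]) for a in ys];f=np.polyfit(ys,xs,1);print("head front",f)
    m=(g>.08)&(g<.09)&(abs(x-.586)<.02)&(abs(y+.097)<.02);print("knob",x[m].mean(),y[m].mean(),x[m].min(),x[m].max(),y[m].min(),y[m].max())
p,W=cap("wrist","w1")
E
```

```text
time: 2.1
position: [0.5858, -0.0945, 0.2149]
tool_rot: [0.027, -3.141, -0.002]
ft_force: [0.3, 0.0, 0.1]
grip_width: 1.0
grip_force: 0.0
scene rail 0.03059030639223454 0.11832741341761796
scene rail 0.023903044270019724 -0.14510769361677187
head front [-0.02794944  0.69434121]
knob 0.5858057739228455 -0.09710853837068215 0.5775658705771287 0.5940173436080332 -0.10407270281259945 -0.08970179621651475
top rail 0.023280204929766304 0.11839415221374694
top rail 0.023719116057045166 -0.14535679413677816
head front [-0.02740647  0.69558544]
knob 0.5865459118760715 -0.0969976481043486 0.5791681041393795 0.5949451899729506 -0.10426612071215298 -0.08996937475655471
```

View pics/w1.png

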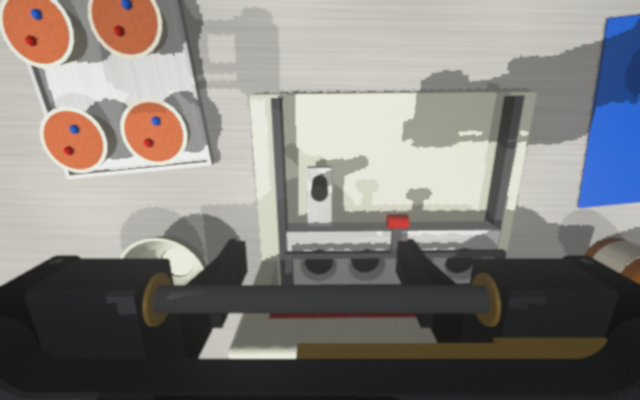

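```bash
python3 -m inch '[[0,-2.5,-60,0,0,0.5],[0,-2.5,-110,0,0,0.5],[0,-2.5,-135,0,0,0.5],[0,-2.5,-150,0,0,0.5],[0,-2.5,-150,0,0,0.5]]' 40 30
python3 -m inch '[[0,0,0,0,0,0],[0,0,0,0,0,0],[0,0,0,0,0,0],[0,0,0,0,0,0]]' 5 35
```

```text
time: 2.78
position: [0.5857, -0.0984, 0.0645]
tool_rot: [0.037, -3.14, -0.0]
ft_force: [0.1, 0.4, 0.7]
grip_width: 0.52
grip_force: 0.0
time: 3.28
position: [0.5868, -0.0965, 0.0659]
tool_rot: [-0.038, 3.14, 0.005]
ft_force: [-0.8, 6.2, 5.8]
grip_width: 0.193
grip_force: 35.0
```

```bash
python3 -m inch '[[-8,1,0,0,0,0],[-20,0.7,0,0,0,0],[-35,0.3,0,0,0,0],[-50,0,0,0,0,0],[-65,-0.5,0,0,0,0],[-80,-1,0,0,0,0],[-95,-1.4,0,0,0,0],[-110,-1.8,0,0,0,0],[-120,-2,0,0,0,0],[-126,-2.2,0,0,0,0],[-130,-2.4,0,0,0,0],[-130,-2.4,0,0,0,0]]'
python3 -m inch '[[-2,0,0,0,0,0],[-4,0,0,0,0,0],[-4,0,0,0,0,0]]'
```

```text
time: 4.78
position: [0.4597, -0.0999, 0.066]
tool_rot: [-0.037, 3.133, 0.002]
ft_force: [7.4, 4.9, -4.9]
grip_width: 0.19
grip_force: 35.0
time: 5.15
position: [0.4562, -0.1, 0.0659]
tool_rot: [-0.037, 3.132, 0.002]
ft_force: [9.6, 4.6, -5.5]
grip_width: 0.191
grip_force: 35.0
```

```bash
python3 -m inch '[[-2,0,0,0,0,0],[-4,0,0,0,0,0],[-6,0,0,0,0,0],[-6,0,0,0,0,0]]'
python3 -m inch '[[-2,0,0,0,0,0],[-3,0,0,0,0,0],[-3,0,0,0,0,0]]'
```

```text
time: 5.65
position: [0.4537, -0.1001, 0.0661]
tool_rot: [-0.038, 3.124, -0.0]
ft_force: [18.9, 3.9, -16.6]
grip_width: 0.194
grip_force: 35.0
time: 6.02
position: [0.4536, -0.1001, 0.0662]
tool_rot: [-0.038, 3.118, -0.002]
ft_force: [28.3, 3.8, -26.4]
grip_width: 0.191
grip_force: 35.0
```

```bash
python3 -m inch '[[4,0,0,0,0,0],[5,0,0,0,0,0],[5,0,0,0,0,0]]'
python3 -m inch '[[0,0,0,0,0,0],[0,0,0,0,0,0],[0,0,30,0,0,0],[0,30,90,0,0,0],[0,95,150,0,0,0],[0,95,150,0,0,0],[0,95,150,0,0,0]]' 60
python3 - <<'E'
from h import *
o=[]
for n in("scene","top","wrist"):
    p,W=cap(n,n+"2");x,y,g=W[...,0],W[...,1],W[...,2];print(n)
    if n=="wrist": 
        W[300:]=np.nan
    reg=(x>.4)&(x<.65)&(y>-.16)&(y<.14)
    m=red(p)&reg; blobs(m,W)
    print("knob");blobs(reg&(g>.078)&(g<.09)&(x<.48),W,5)
    dk=((p.max(-1)<60)&reg&(x>.51)&(x<.58)&(abs(y)<.13))
    print("dark");blobs(dk,W,20)
    print("deck");blobs(reg&(g>.047)&(g<.057),W,60)
E
```

```text
time: 6.4
position: [0.4537, -0.1001, 0.066]
tool_rot: [-0.037, 3.129, 0.001]
ft_force: [12.8, 5.1, -9.5]
grip_width: 0.197
grip_force: 35.0
time: 7.28
position: [0.4488, -0.0055, 0.2163]
tool_rot: [-0.04, 3.138, 0.0]
ft_force: [-0.4, 0.4, -0.6]
grip_width: 0.688
grip_force: 0.0
scene
knob
dark
[272. 229.] 39 med [543. 120.  32.] max z 41.0 min [513. 114.  28.] max [580. 122.  41.]
deck
[354. 211.] 60 med [ 596. -118.   52.] max z 57.0 min [ 585. -130.   47.] max [ 608. -107.   57.]
[285. 212.] 134 med [590.  81.  52.] max z 57.0 min [579.  55.  47.] max [602. 105.  57.]
top
knob
dark
[361. 222.] 110 med [ 560. -112.   46.] max z 78.0 min [ 529. -130.    7.] max [578. -99.  78.]
[292. 231.] 364 med [551.  85.  41.] max z 76.0 min [511.  51.   3.] max [580. 125.  76.]
deck
[359. 209.] 95 med [ 596. -110.   53.] max z 57.0 min [ 584. -130.   47.] max [608. -80.  57.]
[310. 214.] 307 med [596.  41.  52.] max z 57.0 min [579. -74.  47.] max [606. 105.  57.]
wrist
[315. 226.] 229 med [487. -13.  73.] max z 76.0 min [482. -24.  70.] max [495.  -3.  76.]
knob
[231. 196.] 258 med [453. -98.  84.] max z 87.0 min [ 445. -107.   78.] max [462. -90.  87.]
dark
[291. 269.] 128 med [562. -43.  36.] max z 37.0 min [553. -55.  34.] max [569. -28.  37.]
[336. 269.] 118 med [561.  13.  35.] max z 36.0 min [552.   2.  33.] max [567.  29.  36.]
deck
[261. 243.] 1750 med [518. -73.  52.] max z 54.0 min [ 507. -136.   47.] max [534. -19.  54.]
[368. 242.] 1822 med [515.  44.  52.] max z 54.0 min [503.  -7.  47.] max [531. 112.  54.]
[221. 270.] 207 med [ 556. -126.   51.] max z 53.0 min [ 544. -132.   47.] max [ 574. -118.   53.]
[326. 276.] 1139 med [564.  -5.  51.] max z 54.0 min [541. -71.  47.] max [575.  62.  54.]
[412. 265.] 73 med [544. 105.  52.] max z 53.0 min [540.  96.  49.] max [555. 109.  53.]
```

View pics/wrist2.png

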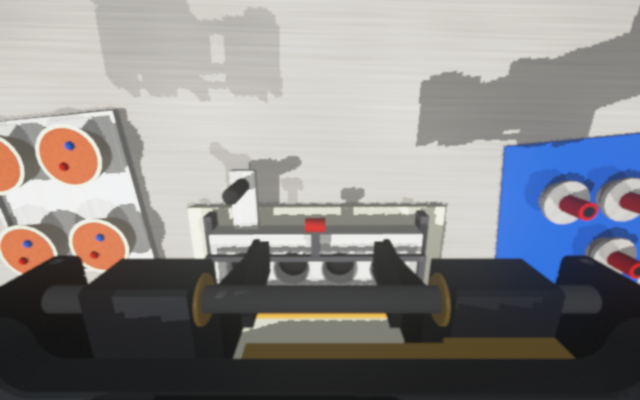

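```bash
python3 -m inch '[[39,-8.5,-50,0,0,0],[39,-8.5,-100,0,0,0],[39,-8.5,-135,0,0,0],[39,-8.5,-154,0,0,0],[39,-8.5,-154,0,0,0]]' 45
python3 -m inch '[[0,0,0,0,0,0],[0,0,0,0,0,0],[0,0,0,0,0,0],[0,0,0,0,0,0]]' 5 20
```

```text
time: 8.05
position: [0.4844, -0.0168, 0.0583]
tool_rot: [0.032, -3.136, 0.003]
ft_force: [0.5, 0.1, 0.4]
grip_width: 0.522
grip_force: 0.0
time: 8.55
position: [0.4876, -0.0141, 0.0615]
tool_rot: [-0.037, 3.14, 0.002]
ft_force: [-0.0, 1.8, 0.8]
grip_width: 0.242
grip_force: 20.0
```

```bash
python3 -m inch '[[1.3,0,16.4,0,-2,0],[5,0.1,32.5,0,-4,0],[11.6,0.3,50,0,-6,0],[22,0.6,68,0,-9,0],[35.6,1,83.5,0,-11,0],[51.5,1.3,97,0,-14,0],[69.5,1.8,107,0,-16,0],[89,2.3,114.2,0,-19,0],[109.5,2.9,118,0,-21,0],[130.3,3.4,118,0,-24,0],[150.5,4,114.5,0,-26,0],[166.4,4.4,109.2,0,-28,0],[179,4.7,103,0,-30,0],[179,4.7,103,0,-30,0],[179,4.7,103,0,-30,0]]'
python3 - <<'E'
from h import *
cap("scene","scene3")
p,W=cap("top","top3")
im=cv2.imread("pics/top3.png")[100:270,150:400];im2=cv2.imread("pics/scene3.png")[100:270,150:400]
cv2.imwrite("pics/c3.png",cv2.resize(im2,None,fx=3,fy=3,interpolation=cv2.INTER_CUBIC))
m=(W[...,2]>.235)&(W[...,2]<.255)&(W[...,0]>.6)&(abs(W[...,1])<.1);print("hopper",np.percentile(W[m],[1,99],axis=0))
E
```

```text
time: 10.42
position: [0.6717, -0.0094, 0.1702]
tool_rot: [-0.031, 2.604, -0.007]
ft_force: [5.4, 3.0, 6.6]
grip_width: 0.234
grip_force: 20.0
hopper [[ 0.61428317 -0.07542472  0.23503508]
 [ 0.82357228  0.05895762  0.25111341]]
```

View pics/c3.png

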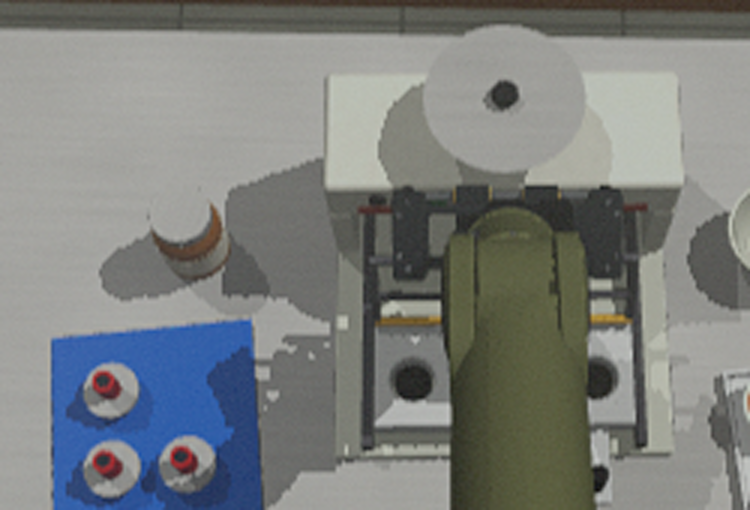

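```bash
python3 -m inch '[[0,0,0,0,0,0],[0,0,0,0,0,0],[-15,0,26,0,0,0],[-40,0,70,0,5,0],[-70,40,90,0,15,0],[-80,90,90,0,25,0],[-90,140,80,0,30,0],[-100,190,70,0,30,0],[-100,240,60,0,30,0],[-100,290,55,0,30,0],[-100,330,55,0,30,0],[-100,330,55,0,30,0],[-100,330,55,0,30,0]]' 50
cat > noz.py <<'E'
from h import *
from scipy.optimize import least_squares
def circ(q):
    f=lambda a:np.hypot(q[:,0]-a[0],q[:,1]-a[1])-a[2]
    r=least_squares(f,[*q.mean(0),.011],loss="soft_l1",f_scale=.001).x;return r
def go(n="wrist",name=None,y0=.2):
    p,W=cap(n,name)
    if n=="wrist":W[300:]=np.nan
    m=red(p)&(W[...,1]>y0)
    k,l,st,ce=cv2.connectedComponentsWithStats(m.astype(np.uint8))
    for i in range(1,k):
        if st[i,4]<20: continue
        w=W[l==i];zt=np.nanpercentile(w[:,2],97);t=w[w[:,2]>zt-.006]
        mid=(t.min(0)+t.max(0))/2
        # flange ring
        f=(abs(W[...,2]-(zt-.032))<.004)&(np.hypot(W[...,0]-mid[0],W[...,1]-mid[1])<.034)
        q=W[f];c=(q.min(0)+q.max(0))/2 if len(q) else mid
        print(n,np.round(ce[i]),st[i,4],"ztop %.1f"%(zt*1e3),"hubtop mid",np.round(mid*1e3,1)[:2],"mean",np.round(t.mean(0)*1e3,1)[:2],"ext",np.round(np.ptp(t,axis=0)*1e3,1)[:2],"flange mid",np.round(c*1e3,1)[:2],"ext",np.round(np.ptp(q,axis=0)*1e3,1)[:2] if len(q) else None)
if __name__=="__main__":
    import sys
    for n in sys.argv[1].split(","): go(n,n+sys.argv[2] if n=="wrist" else None)
    s=ctrl.get_state();print(s["time"],s["position"],s["tool_rot"])
E
python3 noz.py wrist,top,scene 4
```

```text
time: 12.15
position: [0.5663, 0.3183, 0.2182]
tool_rot: [0.034, -3.141, 0.003]
ft_force: [0.5, -1.2, -0.2]
grip_width: 0.575
grip_force: 0.0
wrist [364.  87.] 254 ztop 61.2 hubtop mid [464.3 360.3] mean [464.6 359.8] ext [19.8 20. ] flange mid [464.  360.8] ext [52.6 53.6]
wrist [294.  91.] 222 ztop 61.3 hubtop mid [469.6 289.7] mean [469.6 290.1] ext [17.9 20.1] flange mid [469.7 289.2] ext [52.8 52.8]
wrist [366. 161.] 196 ztop 61.1 hubtop mid [540.8 367.9] mean [539.5 367.4] ext [19.4 20. ] flange mid [541.6 369. ] ext [53.  53.1]
top [225. 265.] 27 ztop 63.4 hubtop mid [469.6 284.6] mean [470.1 282.9] ext [17.4 17.5] flange mid [470.8 281.2] ext [50.3 39.5]
12.3 [0.5667104  0.31766833 0.21898436] [-3.14180597e-02  3.14117929e+00 -1.12072980e-03]
```

View pics/wrist4.png

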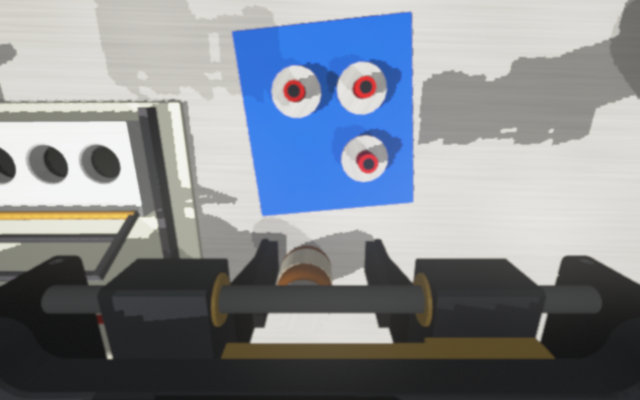

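```bash
cat > sock.py <<'E'
from h import *
def go(x0=(.5,.6),zdeck=.052):
    p,W=cap("wrist");c=ctrl.camera_params("wrist");K=np.array(c["mtx"]);T=np.array(c["T"])
    v,u=np.mgrid[:400,:640];r=np.stack([(u-K[0,2])/K[0,0],(v-K[1,2])/K[1,1],np.ones(u.shape)],-1)@T[:3,:3].T
    P=T[:3,3]+r*((zdeck-T[2,3])/r[...,2])[...,None]   # intersect deck plane
    deep=(W[...,2]<zdeck-.004)&(P[...,0]>.505)&(P[...,0]<.592)&(P[...,1]<.10)&(P[...,1]>-.125)&(v<300)
    n,l,st,ce=cv2.connectedComponentsWithStats(deep.astype(np.uint8))
    for i in range(1,n):
        if st[i,4]<150: continue
        q=P[l==i];print(np.round(ce[i]),st[i,4],"mid",np.round((q.min(0)+q.max(0))[:2]*500,1),"ext",np.round(np.ptp(q,axis=0)[:2]*1e3,1))
go()
E
python3 sock.py
python3 -m inch '[[-60,-15,-30,0,0,0],[-97,-28.5,-70,0,0,0],[-97,-28.5,-120,0,0,0],[-97,-28.5,-150,0,0,0],[-97,-28.5,-165,0,0,0],[-97,-28.5,-172.5,0,0,0],[-97,-28.5,-172.5,0,0,0]]' 50
python3 -m inch '[[0,0,0,0,0,0],[0,0,0,0,0,0],[0,0,0,0,0,0],[0,0,0,0,0,0]]' 5 40
```

```text
[ 50. 163.] 1119 mid [550.  21.] ext [42.  40.8]
[102. 163.] 1123 mid [548.8  78.4] ext [41.9 41.4]
[  7. 167.] 476 mid [552.6 -27.5] ext [38.9 23.4]
time: 13.22
position: [0.4696, 0.2914, 0.0469]
tool_rot: [-0.035, 3.141, 0.001]
ft_force: [0.1, -1.1, 0.2]
grip_width: 0.574
grip_force: 0.0
time: 13.72
position: [0.4693, 0.291, 0.0467]
tool_rot: [-0.036, 3.141, -0.0]
ft_force: [1.0, -1.5, 1.9]
grip_width: 0.232
grip_force: 40.0
```

```bash
python3 -m inch '[[0,0,30,0,0,0],[0,0,75,0,0,0],[10,-30,105,0,0,0],[30,-75,110,0,0,0],[45,-120,110,0,0,0],[60,-165,110,0,0,0],[79.5,-200,105,0,0,0],[79.5,-216.4,95,0,0,0],[79.5,-216.4,80,0,0,0],[79.5,-216.4,68,0,0,0],[79.5,-216.4,68,0,0,0],[79.5,-216.4,68,0,0,0]]'
python3 - <<'E'
from h import *
p,W=cap("wrist","wrist5");s=ctrl.get_state();print(s["position"],s["tool_rot"],s["grip_width"])
E
```

```text
time: 15.22
position: [0.5485, 0.0761, 0.1145]
tool_rot: [-0.039, 3.141, 0.001]
ft_force: [-0.5, 0.7, -1.5]
grip_width: 0.227
grip_force: 39.9
[0.54879335 0.07578699 0.11482717] [-3.79672888e-02  3.14052821e+00  6.68779024e-04] 0.2321507559294322
```

View pics/wrist5.png

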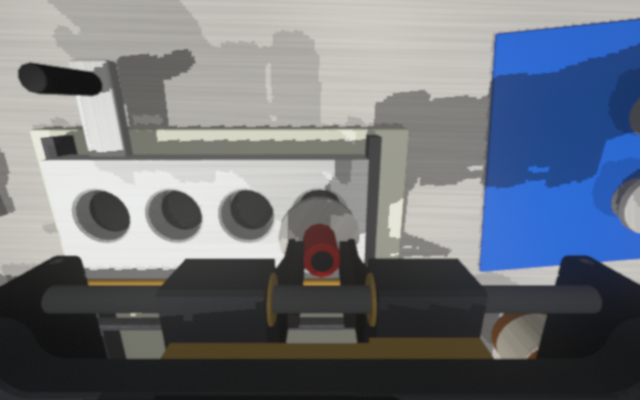

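```bash
sed -i 's/m=red(p)&(W\[...,1\]>y0)/m=red(p)\&(W[...,1]>y0)\&(W[...,0]>.4)/' noz.py; python3 sock.py; python3 - <<'E'
import noz;noz.go("wrist",None,-.13)
from h import *
s=ctrl.get_state();print(s["position"],s["ft_force"])
E
```

```text
[125. 157.] 574 mid [507.1 -51.2] ext [  4.1 147.4]
[248. 214.] 2041 mid [549.9  18.1] ext [41.4 41.6]
[320. 195.] 277 mid [533.8  75.3] ext [11.8 37.8]
[104. 214.] 1999 mid [552.9 -96.2] ext [40.7 40.9]
[176. 214.] 2015 mid [551.6 -39.1] ext [40.7 41.3]
wrist [321. 257.] 556 ztop 129.8 hubtop mid [548.8  76.2] mean [547.1  76.3] ext [21.2 19.3] flange mid [548.4  74.9] ext [52.1 53.4]
[0.54892142 0.07536717 0.11497634] [ 0.5526972   0.39843401 -1.2510223 ]
```

```bash
python3 -m inch '[[0,0,-8,0,0,0],[0,0,-15,0,0,0],[0,0,-20,0,0,0],[0,0,-24,0,0,0],[0,0,-28,0,0,0],[0,0,-30,0,0,0]]' - 40
python3 -m inch '[[0,0,-2,0,0,0],[0,0,-4,0,0,0],[0,0,-6,0,0,0],[0,0,-8,0,0,0],[0,0,-10,0,0,0],[0,0,-10,0,0,0]]' - 40
```

```text
time: 16.12
position: [0.5529, 0.0759, 0.088]
tool_rot: [-0.037, 3.132, 0.004]
ft_force: [0.1, 1.1, -0.1]
grip_width: 0.227
grip_force: 39.9
time: 16.88
position: [0.5496, 0.0745, 0.0763]
tool_rot: [-0.035, 3.139, 0.001]
ft_force: [-2.2, -0.2, 14.2]
grip_width: 0.231
grip_force: 39.9
```

```bash
python3 -m inch '[[0,0,-2,0,0,0],[0,0,-4,0,0,0],[0,0,-6,0,0,0],[0,0,-6,0,0,0]]' - 45
python3 -m inch '[[0,0,-2,0,0,0],[0,0,-2,0,0,0]]' - 45
```

```text
time: 17.38
position: [0.5518, 0.0737, 0.075]
tool_rot: [-0.033, 3.135, 0.002]
ft_force: [-8.8, -4.3, 36.9]
grip_width: 0.233
grip_force: 45.0
time: 17.62
position: [0.5537, 0.0738, 0.0749]
tool_rot: [-0.033, 3.131, 0.003]
ft_force: [-8.8, -4.2, 45.0]
grip_width: 0.233
grip_force: 45.0
```

```bash
python3 -m inch '[[0,0,5,0,0,0],[0,0,9,0,0,0],[0,0,9,0,0,0]]'
python3 -m inch '[[0,0,0,0,0,0],[0,0,0,0,0,0],[0,0,20,0,0,0],[0,0,60,0,0,0],[0,0,110,0,0,0],[0,40,140,0,0,0],[0,100,140,0,0,0],[0,160,140,0,0,0],[0,220,140,0,0,0],[0,245,140,0,0,0],[0,245,140,0,0,0]]' 42
python3 sock.py; python3 noz.py wrist 6; python3 - <<'E'
import noz;noz.go("wrist",None,-.13)
E
```

```text
time: 18.0
position: [0.5507, 0.0744, 0.0762]
tool_rot: [-0.035, 3.137, -0.0]
ft_force: [5.6, -1.1, 6.4]
grip_width: 0.232
grip_force: 45.0
time: 19.38
position: [0.5466, 0.3216, 0.2134]
tool_rot: [0.042, -3.138, 0.003]
ft_force: [-0.4, -0.5, -0.2]
grip_width: 0.481
grip_force: 0.0
[ 51. 141.] 459 mid [507.5  38.7] ext [  5.1 121.3]
[ 46. 184.] 1009 mid [554.8  17.1] ext [42.  40.8]
[  6. 187.] 391 mid [557.6 -30.3] ext [39.  21.5]
wrist [363. 106.] 235 ztop 61.2 hubtop mid [464.2 360.3] mean [464.  359.8] ext [19.1 20. ] flange mid [464.5 361.2] ext [52.5 53.1]
wrist [366. 179.] 174 ztop 61.4 hubtop mid [540.3 367.7] mean [539.1 367.3] ext [18.9 18.6] flange mid [541.6 368.9] ext [52.9 53.1]
19.475 [0.54862676 0.31746324 0.21443916] [ 0.03283218 -3.14001816  0.00419393]
wrist [364. 105.] 238 ztop 61.4 hubtop mid [464.2 360.1] mean [464.1 359.7] ext [19.2 20.1] flange mid [464.6 361.2] ext [52.6 53.1]
wrist [367. 178.] 183 ztop 61.1 hubtop mid [540.2 367.7] mean [539.3 367.5] ext [19.  18.7] flange mid [541.1 368.8] ext [53.6 53.2]
wrist [ 84. 188.] 455 ztop 90.6 hubtop mid [550.9  76.2] mean [550.1  78.5] ext [18.8 21.7] flange mid [551.7  75.9] ext [53.1 53.7]
```

```bash
python3 -m inch '[[-7.5,50,-30,0,0,0],[-7.5,50,-80,0,0,0],[-7.5,50,-125,0,0,0],[-7.5,50,-150,0,0,0],[-7.5,50,-162,0,0,0],[-7.5,50,-168,0,0,0],[-7.5,50,-168,0,0,0]]' 50
python3 -m inch '[[0,0,0,0,0,0],[0,0,0,0,0,0],[0,0,0,0,0,0],[0,0,0,0,0,0]]' 5 40
```

```text
time: 20.4
position: [0.5417, 0.3697, 0.0482]
tool_rot: [-0.035, 3.14, 0.001]
ft_force: [-0.9, 0.4, 0.0]
grip_width: 0.573
grip_force: 0.0
time: 20.9
position: [0.5412, 0.3696, 0.0477]
tool_rot: [-0.036, 3.141, -0.0]
ft_force: [-0.1, -1.6, 1.6]
grip_width: 0.227
grip_force: 40.0
```

```bash
python3 -m inch '[[0,0,30,0,0,0],[0,0,75,0,0,0],[2,-20,110,0,0,0],[4,-70,118,0,0,0],[4,-120,118,0,0,0],[4,-170,118,0,0,0],[6,-220,118,0,0,0],[8,-270,118,0,0,0],[9.3,-320,118,0,0,0],[9.3,-345,118,0,0,0],[9.3,-352,110,0,0,0],[9.3,-352,90,0,0,0],[9.3,-352,67,0,0,0],[9.3,-352,67,0,0,0],[9.3,-352,67,0,0,0]]'
python3 sock.py; python3 - <<'E'
import noz;noz.go("wrist",None,-.13)
from h import *
s=ctrl.get_state();print(s["position"],s["ft_force"],s["grip_width"])
E
```

```text
time: 22.78
position: [0.5506, 0.0189, 0.1147]
tool_rot: [-0.038, 3.141, 0.001]
ft_force: [0.0, -0.8, -3.0]
grip_width: 0.226
grip_force: 40.0
[255. 159.] 2228 mid [509.  -12.5] ext [  8.  224.9]
[175. 218.] 1985 mid [557.2 -97.2] ext [41.  41.3]
[247. 218.] 2007 mid [555.9 -39.8] ext [41.1 41.7]
wrist [400. 233.] 297 ztop 90.9 hubtop mid [551.2  74.1] mean [550.   73.3] ext [19.6 19.4] flange mid [551.9  75.1] ext [53.4 53.5]
wrist [321. 257.] 478 ztop 128.8 hubtop mid [550.7  19.6] mean [549.4  19.5] ext [20.1 18.8] flange mid [550.3  18.7] ext [52.1 53.2]
[0.55110746 0.01845905 0.11533796] [-0.11656218 -1.07057567 -1.84494513] 0.22832063427137042
```

```bash
python3 -m inch '[[3.5,-1,-8,0,0,0],[3.5,-1,-15,0,0,0],[3.5,-1,-20,0,0,0],[3.5,-1,-24,0,0,0],[3.5,-1,-28,0,0,0],[3.5,-1,-30,0,0,0]]' - 40
python3 -m inch '[[0,0,-2,0,0,0],[0,0,-4,0,0,0],[0,0,-6,0,0,0],[0,0,-8,0,0,0],[0,0,-10,0,0,0],[-0.5,0,-12,0,0,0],[-0.5,0,-12,0,0,0]]' - 45
```

```text
time: 23.62
position: [0.5535, 0.0171, 0.084]
tool_rot: [0.036, -3.141, -0.0]
ft_force: [-0.5, 0.6, -2.0]
grip_width: 0.226
grip_force: 40.0
time: 24.5
position: [0.5546, 0.0158, 0.0768]
tool_rot: [-0.034, 3.139, 0.001]
ft_force: [-8.3, -1.5, 25.4]
grip_width: 0.225
grip_force: 45.0
```

```bash
python3 -m inch '[[-1,0.5,-2,0,0,0],[-1,0.5,-3,0,0,0],[-1,0.5,-3,0,0,0]]' - 45
python3 -m inch '[[0,0,4,0,0,0],[0,0,7.5,0,0,0],[0,0,7.5,0,0,0]]'
python3 -m inch '[[0,0,0,0,0,0],[0,0,0,0,0,0],[0,0,20,0,0,0],[0,0,60,0,0,0],[0,0,110,0,0,0],[0,60,140,0,0,0],[0,120,140,0,0,0],[0,180,140,0,0,0],[0,240,140,0,0,0],[-5,295,140,0,0,0],[-5,295,140,0,0,0],[-5,295,140,0,0,0]]' 42
python3 - <<'E'
import noz;noz.go("wrist",None,-.13)
from h import *
s=ctrl.get_state();print(s["position"],s["ft_force"],s["grip_width"])
E
```

```text
time: 24.88
position: [0.556, 0.0158, 0.0766]
tool_rot: [-0.033, 3.134, 0.002]
ft_force: [-8.7, -3.5, 36.0]
grip_width: 0.228
grip_force: 45.0
time: 25.25
position: [0.5541, 0.017, 0.0779]
tool_rot: [-0.036, 3.138, -0.0]
ft_force: [3.6, -2.2, 5.8]
grip_width: 0.224
grip_force: 45.0
time: 26.75
position: [0.5467, 0.3114, 0.2155]
tool_rot: [0.036, -3.139, 0.004]
ft_force: [0.4, -1.7, -0.3]
grip_width: 0.48
grip_force: 0.0
wrist [369. 107.] 240 ztop 61.3 hubtop mid [464.3 360.3] mean [464.  359.5] ext [18.4 20.2] flange mid [464.4 360.8] ext [53.1 53.4]
wrist [ 37. 190.] 638 ztop 90.4 hubtop mid [553.8  17.9] mean [553.1  20.4] ext [19.4 22.1] flange mid [555.   20.8] ext [53.7 61.3]
wrist [ 87. 192.] 262 ztop 90.6 hubtop mid [552.1  76.6] mean [551.1  78.4] ext [19.1 20.5] flange mid [552.9  72.9] ext [53.1 60.4]
[0.54727473 0.31049982 0.21597787] [-0.88724298 -0.05380573  0.01737932] 0.48383932254976186
```

```bash
python3 -m inch '[[-45,25,-30,0,0,0],[-83,50,-70,0,0,0],[-83,50,-125,0,0,0],[-83,50,-150,0,0,0],[-83,50,-163,0,0,0],[-83,50,-169,0,0,0],[-83,50,-169,0,0,0]]' 50
python3 -m inch '[[0,0,0,0,0,0],[0,0,0,0,0,0],[0,0,0,0,0,0],[0,0,0,0,0,0]]' 5 40
python3 -m inch '[[0,0,30,0,0,0],[0,0,75,0,0,0],[10,-20,110,0,0,0],[20,-70,118,0,0,0],[35,-120,118,0,0,0],[50,-170,118,0,0,0],[65,-220,118,0,0,0],[80,-270,118,0,0,0],[91,-320,118,0,0,0],[91,-360,118,0,0,0],[91,-400,118,0,0,0],[91,-401,105,0,0,0],[91,-401,80,0,0,0],[91,-401,68,0,0,0],[91,-401,68,0,0,0],[91,-401,68,0,0,0]]'
python3 sock.py; python3 - <<'E'
import noz;noz.go("wrist",None,-.13)
from h import *
s=ctrl.get_state();print(s["position"],s["ft_force"],s["grip_width"])
E
```

```text
time: 27.68
position: [0.4651, 0.3622, 0.0486]
tool_rot: [-0.034, 3.14, 0.001]
ft_force: [0.6, -0.7, -0.3]
grip_width: 0.571
grip_force: 0.0
time: 28.18
position: [0.4645, 0.3622, 0.0481]
tool_rot: [-0.036, 3.141, -0.0]
ft_force: [0.3, -0.3, 1.2]
grip_width: 0.226
grip_force: 40.0
time: 30.18
position: [0.5559, -0.0382, 0.1166]
tool_rot: [-0.037, 3.14, 0.0]
ft_force: [-0.0, 0.2, -0.5]
grip_width: 0.225
grip_force: 40.0
[336. 155.] 2639 mid [509.5 -12.5] ext [  8.9 224.9]
[246. 214.] 1996 mid [558.6 -97.8] ext [41.8 41.8]
[316. 194.] 191 mid [542.  -41.5] ext [11.1 34. ]
wrist [456. 220.] 35 ztop 70.1 hubtop mid [554.2  64.8] mean [554.4  64.7] ext [7. 2.] flange mid [554.2  64.8] ext None
wrist [399. 229.] 283 ztop 91.0 hubtop mid [553.8  16.1] mean [552.5  15.3] ext [19.  18.9] flange mid [555.1  20.2] ext [54.5 59.7]
wrist [482. 229.] 234 ztop 90.8 hubtop mid [552.6  74. ] mean [551.2  72.6] ext [18.8 18.7] flange mid [553.7  71.1] ext [53.8 62.2]
wrist [321. 256.] 489 ztop 130.1 hubtop mid [555.3 -37.4] mean [554.  -37.6] ext [20.2 18.8] flange mid [555.7 -38.8] ext [53.  53.4]
[ 0.55606633 -0.03842919  0.11682999] [ 0.45275323 -0.83390395 -1.24416046] 0.2214503580647684
```

```bash
python3 -m inch '[[1.3,-1.5,-8,0,0,0],[1.3,-1.5,-15,0,0,0],[1.3,-1.5,-20,0,0,0],[1.3,-1.5,-24,0,0,0],[1.3,-1.5,-28,0,0,0],[1.3,-1.5,-31,0,0,0]]' - 40
python3 -m inch '[[0,0,-2,0,0,0],[0,0,-4,0,0,0],[0,0,-6,0,0,0],[0,0,-8,0,0,0],[-0.5,0,-10,0,0,0],[-1,0,-12,0,0,0],[-1,0,-12,0,0,0]]' - 45
```

```text
time: 31.02
position: [0.5565, -0.04, 0.0845]
tool_rot: [0.036, -3.141, -0.0]
ft_force: [-0.1, 0.2, -0.7]
grip_width: 0.22
grip_force: 40.0
time: 31.9
position: [0.5575, -0.0416, 0.0773]
tool_rot: [-0.034, 3.137, 0.0]
ft_force: [-6.5, -2.5, 23.6]
grip_width: 0.224
grip_force: 45.0
```

```bash
python3 -m inch '[[-1,0.5,-2,0,0,0],[-1,0.5,-3,0,0,0],[-1,0.5,-3,0,0,0]]' - 45
python3 -m inch '[[0,0,4,0,0,0],[0,0,8,0,0,0],[0,0,8,0,0,0]]'
python3 -m inch '[[0,0,0,0,0,0],[0,0,0,0,0,0],[0,0,20,0,0,0],[0,0,60,0,0,0],[0,0,100,0,0,0],[0,30,140,0,0,0],[0,70,150,0,0,0],[0,70,150,0,0,0],[0,70,150,0,0,0]]' 42
python3 - <<'E'
import noz;noz.go("wrist","wrist7",-.13)
from h import *
s=ctrl.get_state();print(s["position"],s["ft_force"],s["grip_width"])
cap("scene","scene7")
E
```

```text
time: 32.28
position: [0.5579, -0.0418, 0.0767]
tool_rot: [-0.033, 3.134, 0.0]
ft_force: [-9.5, -2.6, 35.8]
grip_width: 0.227
grip_force: 45.0
time: 32.65
position: [0.5556, -0.0399, 0.0782]
tool_rot: [-0.036, 3.139, -0.001]
ft_force: [3.1, -1.2, 2.9]
grip_width: 0.224
grip_force: 45.0
time: 33.78
position: [0.5538, 0.03, 0.2269]
tool_rot: [0.036, -3.139, 0.001]
ft_force: [0.2, -0.9, 0.1]
grip_width: 0.484
grip_force: 0.0
wrist [254. 190.] 172 ztop 90.9 hubtop mid [555.7 -38.8] mean [554.6 -38.4] ext [19.2 19.7] flange mid [556.3 -35.6] ext [52.8 60.8]
wrist [308. 190.] 173 ztop 90.7 hubtop mid [554.6  17.3] mean [553.1  17.1] ext [19.3 18.5] flange mid [555.5  17.3] ext [54.5 67.7]
wrist [363. 189.] 181 ztop 90.9 hubtop mid [552.5  74.4] mean [551.5  74.1] ext [19.  19.4] flange mid [553.8  71.3] ext [53.5 61.2]
[0.55382848 0.02934931 0.22687206] [ 0.2969487  -1.35882751 -0.36367908] 0.48258303227976335
```

View pics/wrist7.png

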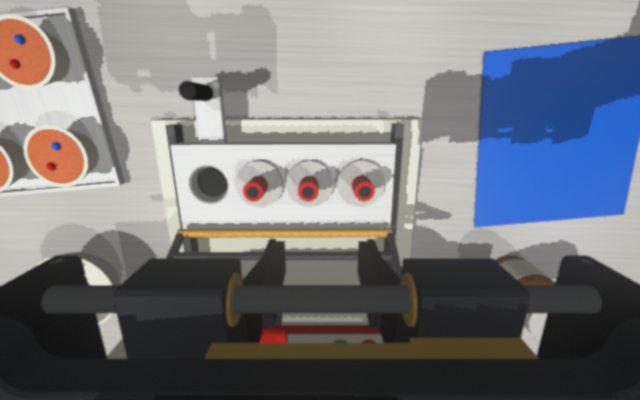

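View pics/scene7.png

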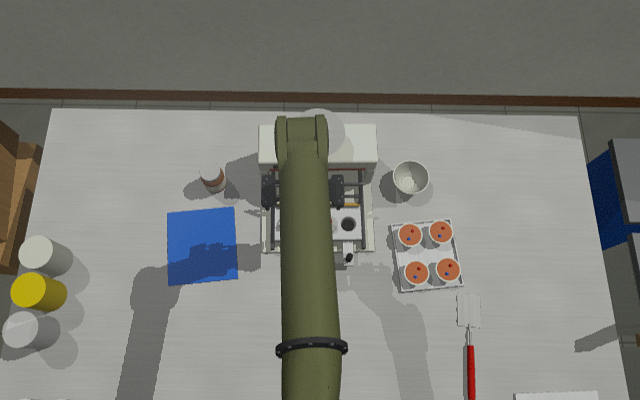

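```bash
python3 -m inch '[[-10,50,20,0,0,0],[-20,100,20,0,0,0],[-30,150,20,0,0,0],[-30,200,20,0,0,0],[-30,240,20,0,0,0],[-30,240,20,0,0,0]]' 50
python3 - <<'E'
from h import *
for n in("scene","top"):
    p,W=cap(n,n+"8");x,y,g=W[...,0],W[...,1],W[...,2];print(n)
    blobs(red(p)&(x>.45)&(x<.72)&(abs(y)<.15),W,3)
    m=(g>.11)&(g<.23)&(x>.6)&(x<.682)&(abs(y+.01)<.13);blobs(m,W,10)
s=ctrl.get_state();print(s["position"])
im=cv2.imread("pics/top8.png")[120:270,240:400];cv2.imwrite("pics/c8.png",cv2.resize(im,None,fx=4,fy=4,interpolation=cv2.INTER_CUBIC))
E
```

```text
time: 34.62
position: [0.5233, 0.2735, 0.2465]
tool_rot: [0.043, -3.139, 0.0]
ft_force: [-0.5, 0.0, 0.3]
grip_width: 0.575
grip_force: 0.0
scene
[318. 173.] 37 med [663. -11. 175.] max z 179.0 min [657. -19. 168.] max [668.   0. 179.]
[287. 222.] 28 med [547.  73.  90.] max z 97.0 min [541.  64.  75.] max [561.  82.  97.]
[308. 221.] 28 med [550.  14.  90.] max z 94.0 min [543.   6.  80.] max [563.  23.  94.]
[328. 221.] 27 med [550. -41.  90.] max z 95.0 min [546. -50.  80.] max [562. -33.  95.]
[320. 183.] 427 med [647. -13. 136.] max z 179.0 min [ 626. -136.  110.] max [673. 114. 179.]
top
[288. 173.] 3 med [693.  81. 161.] max z 161.0 min [692.  79. 158.] max [693.  84. 161.]
[322. 178.] 43 med [666.  -9. 175.] max z 182.0 min [659. -20.   6.] max [713.  -0. 182.]
[336. 223.] 35 med [554. -40.  91.] max z 97.0 min [547. -50.  56.] max [566. -31.  97.]
[317. 225.] 33 med [553.  16.  89.] max z 95.0 min [545.   7.  58.] max [565.  26.  95.]
[296. 228.] 37 med [551.  73.  90.] max z 95.0 min [543.  65.  73.] max [563.  83.  95.]
[324. 187.] 422 med [648. -11. 136.] max z 182.0 min [ 627. -136.  110.] max [675. 114. 182.]
[0.52486356 0.26887345 0.24709491]
```

View pics/c8.png

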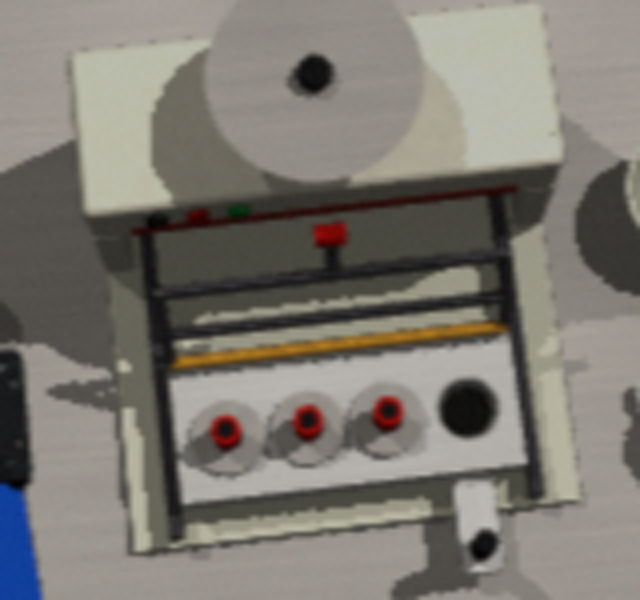

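```bash
python3 -m inch '[[30,-50,10,0,-5,0],[50,-100,10,0,-10,0],[70,-150,5,0,-15,0],[90,-200,0,0,-20,0],[100,-250,-10,0,-25,0],[102,-279.5,-14,0,-30,0],[102,-279.5,-14,0,-30,0],[102,-279.5,-14,0,-30,0]]' 50
python3 -m inch '[[12,0,-21,0,0,0],[24,0,-42,0,0,0],[34,0,-59,0,0,0],[40,0,-69,0,0,0],[40,0,-69,0,0,0]]'
python3 -m inch '[[0,0,0,0,0,0],[0,0,0,0,0,0],[0,0,0,0,0,0],[0,0,0,0,0,0]]' 5 20
```

```text
time: 35.72
position: [0.6267, -0.0099, 0.2345]
tool_rot: [-0.027, 2.617, -0.007]
ft_force: [-0.5, 0.4, 1.0]
grip_width: 0.576
grip_force: 0.0
time: 36.35
position: [0.6668, -0.0085, 0.1642]
tool_rot: [-0.031, 2.619, -0.009]
ft_force: [-1.0, -0.7, 0.6]
grip_width: 0.574
grip_force: 0.0
time: 36.85
position: [0.6667, -0.0095, 0.1654]
tool_rot: [-0.03, 2.617, -0.008]
ft_force: [-0.8, -0.8, 0.9]
grip_width: 0.24
grip_force: 20.0
```

```bash
python3 -m inch '[[-19.3,-0.5,7.7,0,3,0],[-39.6,-1,12,0,5,0],[-60.5,-1.6,12.5,0,8,0],[-81,-2.1,9.6,0,10,0],[-100.8,-2.6,3.2,0,13,0],[-119.2,-3.1,-6.5,0,15,0],[-135.6,-3.6,-19.2,0,18,0],[-149.6,-3.9,-34.5,0,21,0],[-160.6,-4.2,-52,0,23,0],[-167.9,-4.4,-69,0,25,0],[-172,-4.5,-85,0,27,0],[-173.7,-4.5,-97.5,0,29,0],[-174,-4.5,-105.5,0,30,0],[-174,-4.5,-107,0,30,0],[-174,-4.5,-107,0,30,0]]'
```

```text
time: 38.72
position: [0.4883, -0.0141, 0.056]
tool_rot: [0.035, -3.132, 0.001]
ft_force: [-6.1, -0.5, -1.5]
grip_width: 0.244
grip_force: 20.0
```

```bash
python3 -m inch '[[0.5,0,-2,0,0,0],[0.5,0,-4,0,0,0],[0.5,0,-4,0,0,0]]' - 25
```

```text
time: 39.1
position: [0.4887, -0.014, 0.0526]
tool_rot: [0.035, -3.132, 0.0]
ft_force: [-8.9, -1.3, 3.1]
grip_width: 0.244
grip_force: 25.0
```

```bash
cat > fr.py <<'E'
from h import *
p,W=cap("wrist","fr%d"%int(ctrl.get_state()["time"]*10));W[300:]=np.nan;x,y,g=W[...,0],W[...,1],W[...,2]
blobs(red(p)&(x>.4)&(x<.7)&(abs(y)<.15),W,20)
dark=(p.max(-1)<75)&(g>.055)&(g<.12)&(x<.60)&(x>.44)
for xl in np.arange(.50,.60,.008):
    m=dark&(abs(x-xl)<.004)&(np.abs(y)<.14);print("%.3f"%xl,m.sum(),np.round(np.percentile(g[m],[5,50,95])*1e3,1) if m.sum()>8 else "")
s=ctrl.get_state();print(s["position"],s["ft_force"])
E
python3 fr.py; ls pics|grep fr
```

```text
[321. 273.] 843 med [495. -13.  70.] max z 74.0 min [490. -24.  63.] max [503.  -2.  74.]
0.500 0 
0.508 0 
0.516 0 
0.524 0 
0.532 0 
0.540 0 
0.548 0 
0.556 0 
0.564 0 
0.572 0 
0.580 0 
0.588 0 
0.596 0 
[ 0.48865346 -0.01402087  0.0526282 ] [-9.09322976 -0.84142385  4.48850317]
fr391.png
```

View pics/fr391.png

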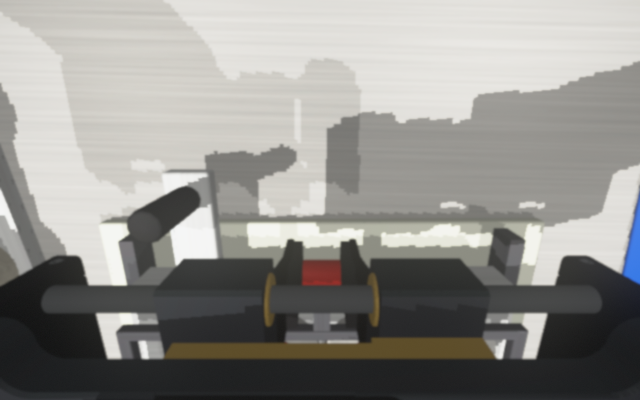

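```bash
python3 -m inch '[[5,0,3,0,0,0],[5,0,3,0,0,0],[5,0,3,0,0,0],[5,0,3,0,0,0],[5,0,30,0,0,0],[5,0,75,0,0,0],[5,0,120,0,0,0],[5,0,165,0,0,0],[5,0,165,0,0,0],[5,0,165,0,0,0]]' 45
python3 - <<'E'
from h import *
p,W=cap("wrist","w9");W[300:]=np.nan;x,y,g=W[...,0],W[...,1],W[...,2]
blobs(red(p)&(x>.4)&(x<.7)&(abs(y)<.15),W,20)
for xl in np.arange(.505,.61,.006):
    for a,b in((.095,.125),(-.15,-.115),(-.03,.0)):
        m=(abs(x-xl)<.003)&(y>a)&(y<b)&(g>.055);print("%.3f"%xl,m.sum(),np.round(np.median(g[m])*1e3,1) if m.sum()>3 else "",end=" | ")
    print()
E
```

```text
time: 40.4
position: [0.4977, -0.0136, 0.2183]
tool_rot: [0.036, -3.141, -0.0]
ft_force: [-0.2, 0.3, -0.9]
grip_width: 0.517
grip_force: 0.0
[321. 188.] 227 med [498. -13.  70.] max z 73.0 min [492. -23.  67.] max [504.  -3.  73.]
[400. 246.] 248 med [555.  71.  89.] max z 91.0 min [547.  65.  60.] max [579.  84.  91.]
[347. 247.] 210 med [556.  16.  89.] max z 92.0 min [549.   8.  58.] max [580.  26.  92.]
[292. 249.] 207 med [560. -42.  90.] max z 228.0 min [494. -56.  58.] max [583. -33. 228.]
0.505 0  | 0.505 0  | 0.505 75 68.5 | 
0.511 0  | 0.511 0  | 0.511 48 66.8 | 
0.517 0  | 0.517 0  | 0.517 45 66.6 | 
0.523 0  | 0.523 0  | 0.523 49 66.7 | 
0.529 0  | 0.529 0  | 0.529 44 66.9 | 
0.535 114 67.0 | 0.535 1  | 0.535 119 66.6 | 
0.541 53 67.1 | 0.541 125 66.8 | 0.541 82 67.3 | 
0.547 62 66.9 | 0.547 55 67.1 | 0.547 59 57.6 | 
0.553 75 65.6 | 0.553 48 66.9 | 0.553 96 57.7 | 
0.559 75 64.7 | 0.559 45 67.0 | 0.559 102 57.6 | 
0.565 66 66.4 | 0.565 39 66.7 | 0.565 103 57.7 | 
0.571 50 66.9 | 0.571 44 66.6 | 0.571 80 57.6 | 
0.577 72 66.2 | 0.577 42 67.1 | 0.577 59 57.6 | 
0.583 0  | 0.583 60 65.9 | 0.583 182 66.7 | 
0.589 0  | 0.589 0  | 0.589 34 66.7 | 
0.595 0  | 0.595 0  | 0.595 0  | 
0.601 0  | 0.601 0  | 0.601 0  | 
0.607 0  | 0.607 0  | 0.607 0  |
```

View pics/w9.png

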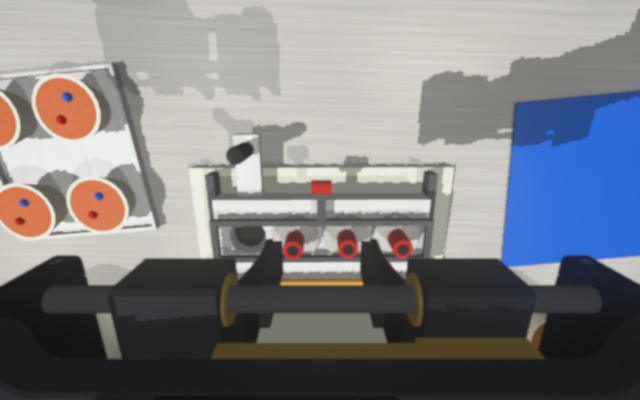

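```bash
python3 - <<'E'
from h import *
p,W=cap("wrist");W[300:]=np.nan;x,y,g=W[...,0],W[...,1],W[...,2]
blobs((g>.079)&(g<.09)&(abs(x-.46)<.03)&(abs(y+.1)<.03),W,20)
print(ctrl.get_state()["position"])
E
```

```text
[235. 156.] 267 med [463. -98.  84.] max z 86.0 min [ 455. -107.   79.] max [472. -89.  86.]
[ 0.49718748 -0.01363355  0.21741093]
```

```bash
python3 -m inch '[[-20,-45,0,0,0,0],[-34,-86,-10,0,0,0],[-34,-86,-60,0,0,0],[-34,-86,-110,0,0,0],[-34,-86,-140,0,0,0],[-34,-86,-152,0,0,0],[-34,-86,-152,0,0,0]]' 40
python3 -m inch '[[0,0,0,0,0,0],[0,0,0,0,0,0],[0,0,0,0,0,0],[0,0,0,0,0,0]]' 5 35
python3 -m inch '[[8,0.2,0,0,0,0],[20,0.5,0,0,0,0],[35,0.9,0,0,0,0],[50,1.3,0,0,0,0],[65,1.7,0,0,0,0],[80,2.1,0,0,0,0],[95,2.5,0,0,0,0],[110,2.9,0,0,0,0],[125,3.3,0,0,0,0],[140,3.7,0,0,0,0],[150,4,0,0,0,0],[158,4.2,0,0,0,0],[164,4.3,0,0,0,0],[166,4.4,0,0,0,0],[166,4.4,0,0,0,0]]'
```

```text
time: 41.38
position: [0.4634, -0.0997, 0.0662]
tool_rot: [0.036, -3.139, 0.001]
ft_force: [-0.5, -0.2, -0.2]
grip_width: 0.458
grip_force: 0.0
time: 41.88
position: [0.4647, -0.0998, 0.0676]
tool_rot: [-0.036, 3.14, 0.0]
ft_force: [-0.7, -0.7, 3.7]
grip_width: 0.192
grip_force: 35.0
time: 43.75
position: [0.6277, -0.0955, 0.0676]
tool_rot: [0.035, -3.136, -0.002]
ft_force: [-7.5, 0.2, 10.8]
grip_width: 0.187
grip_force: 35.0
```

```bash
python3 -m inch '[[2,0,0,0,0,0],[4,0.1,0,0,0,0],[6,0.1,0,0,0,0],[6,0.1,0,0,0,0]]'
python3 -m inch '[[2,0,0,0,0,0],[4,0.1,0,0,0,0],[4,0.1,0,0,0,0]]'
```

```text
time: 44.25
position: [0.6335, -0.0953, 0.0676]
tool_rot: [0.035, -3.136, -0.002]
ft_force: [-8.7, 0.3, 10.9]
grip_width: 0.186
grip_force: 35.0
time: 44.62
position: [0.635, -0.0953, 0.0675]
tool_rot: [0.035, -3.13, -0.003]
ft_force: [-15.2, 1.2, 16.5]
grip_width: 0.193
grip_force: 35.0
```

```bash
python3 -m inch '[[2,0,0,0,0,0],[3,0.1,0,0,0,0],[3,0.1,0,0,0,0]]'
python3 -m inch '[[-3,0,0,0,0,0],[-5.5,0,-1,0,0,0],[-5.5,0,-1,0,0,0]]'
```

```text
time: 45.0
position: [0.635, -0.0953, 0.0675]
tool_rot: [0.034, -3.124, -0.005]
ft_force: [-23.2, 2.2, 21.4]
grip_width: 0.19
grip_force: 35.0
time: 45.38
position: [0.635, -0.0953, 0.0675]
tool_rot: [0.035, -3.136, -0.002]
ft_force: [-10.1, -0.0, 14.7]
grip_width: 0.193
grip_force: 35.0
```

```bash
python3 -m inch '[[-2,0,-1,0,0,0],[-2,0,-1,0,0,0],[-2,0,-1,0,0,0],[-2,0,25,0,0,0],[-2,0,70,0,0,0],[-20,0,110,0,0,0],[-50,30,130,0,0,0],[-60,90,150,0,0,0],[-60,150,150,0,0,0],[-60,210,150,0,0,0],[-60,270,150,0,0,0],[-60,320,150,0,0,0],[-60,340,150,0,0,0],[-60,340,150,0,0,0]]' 45
python3 - <<'E'
from h import *
for n in("scene","top"):
    p,W=cap(n,n+"10");x,y,g=W[...,0],W[...,1],W[...,2];print(n)
    blobs((g>.078)&(g<.09)&(x>.6)&(x<.66)&(abs(y+.096)<.03),W,5)
    blobs(red(p)&(x>.5)&(x<.69)&(abs(y)<.15),W,4)
im=cv2.imread("pics/top10.png")[100:270,150:450];cv2.imwrite("pics/c10.png",cv2.resize(im,None,fx=2.6,fy=2.6,interpolation=cv2.INTER_CUBIC))
s=ctrl.get_state();print(s["time"],s["position"],s["ft_force"])
E
```

```text
time: 47.12
position: [0.5773, 0.246, 0.2152]
tool_rot: [0.04, -3.141, 0.001]
ft_force: [0.9, -1.0, -0.5]
grip_width: 0.521
grip_force: 0.0
scene
[347. 195.] 29 med [633. -96.  85.] max z 89.0 min [ 625. -105.   78.] max [642. -87.  89.]
[317. 186.] 28 med [665. -10.  72.] max z 76.0 min [660. -19.  64.] max [672.  -2.  76.]
top
[353. 194.] 29 med [634. -96.  84.] max z 89.0 min [ 626. -104.   78.] max [641. -89.  89.]
[322. 187.] 35 med [667.  -9.  70.] max z 77.0 min [661. -19.   7.] max [690.   1.  77.]
47.225 [0.57829664 0.24234219 0.21583708] [ 1.20579821 -0.81608945  0.14535928]
```

View pics/c10.png

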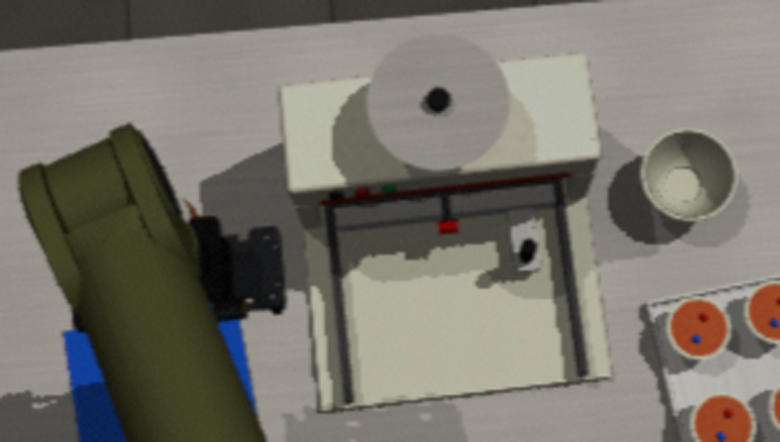

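The picture shows the carriage home: the knob is at x 634, at crop pixel (527,250). The handle is low at z 72, at (448,226). The robot is clear of everything, so I'm handing in.

```bash
python3 -c "
from bench import ctrl
print(ctrl.close_job())"
```

```text
the job is handed in; nothing more can be done
None
```

I set all three nozzles fully home in their sockets, closed the clamp frame level over them, slid the carriage back to its stop, left the jar and bowl alone, and handed the job in at about 47 s; the clamp was opened to about 2.05 rad rather than its 2.2 stop, and pressing the nozzles crept the carriage about 5 mm in from its fully-out position.

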